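Hold the slide chamber's sprung hood ajar

TASK

Get the light-sensitive slides ready for a colleague: with the hood still shut, slide the chamber light's dimmer grip along its track until it is level with the green mark. Then raise the chamber's sprung hood by its black handle clearly past its balance point (the red line on the side scale), ease it back and finish holding it still just below that point, about ten degrees under it in the scale's green band, so that it would fall shut if you let go: do not release it. Keep the hood under control, never letting it fly open or slam, and leave the other things on the bench alone.

Things in the scene. Friction and masses are not known exactly. Their poses are not given: they have to be found in the camera images.
- chamber: Fixed cream box with a blue band, 200 (x) by 260 (y) by 110 mm high; origin under its centre; its -x side is the front, with the hood's handle. A see-only scale (arc of 115 mm radius about the hinge) beside each end of the hood shows its angle by the orange line on its edge: green band = hood joint 0.50 to 0.74, red line = balance point, 0.80.
- hood (a joint): Hinge angle (rad): 0 shut (level), grows as the front rises, stop at 1.4. Amber panel, aluminium frame, 200 mm deep, 260 wide, 14 thick, 0.9 kg, lifting spring. Balance at 0.80: below it the hood falls shut, above it the spring throws it open. At the handle about 1.3 N lifts it off shut, nearly nothing holds it at 0.80, about 1.6 N holds it back at 1.2. Hardly any friction.
- hood_grip (a point): Centre of the black handle: round bar, 26 mm diameter, 36 mm long, parallel to the hinge, flat ends, on an 18 mm wide neck, 40 mm in front of the hood's front edge, 240 mm from the hinge axis, 117 mm above the bench when shut. Taken from above across its flat ends (fingers closing along the chamber's y) it can turn between the fingers as the hood swings.
- hood_hinge (a point): Middle of the hood's hinge axis, on the chamber's far (own +x) top rim, 117 mm above the bench; the axis runs along the chamber's y.
- dimmer (a joint): Position of the dimmer grip along its track (m), 0 to 0.12, growing along the dimmer base's own y (the mark's y). About 1.5 N moves it; it stays where it is left.
- dimmer_top (a point): Centre of the top of the dimmer's grip: black block, 20 mm along the track, 28 mm across it, 40 mm high; its top is 55 mm above the bench. Its track is an aluminium bar 40 mm wide, 170 mm long, 14 mm high, fixed to the bench.
- mark: Green mark: two flat green tabs, one on each side of the track, 6 mm along the track; origin at bench level in the middle of the track, y along the track (the way the dimmer joint grows), x across it. The grip is level with it when the grip's centre has the same y in the mark's frame. It cannot be touched.
- tip_box: Bystander: blue box of pipette tips with a clear cover, 120 by 80 by 57 mm, origin under its centre.
- reagent: Bystander: amber reagent bottle, 64 mm wide, 130 mm high, origin under its centre.
- jar: Bystander: clear jar with a red cap, 72 mm wide, 90 mm high, origin under its centre.
- petri: Bystander: closed clear Petri dish, 90 mm wide, 15 mm high, origin under its centre.
- pen: Bystander: blue marker, 130 by 13 by 13 mm, lying along its own x, origin under its centre.
- beaker: Bystander: glass beaker, 70 mm wide, 90 mm high, origin under its centre.
Mind the look-alikes: they are no part of the job. What is shaped like the part that bears dimmer but turquoise is not meant.

How it is judged:
By the outcome, as a careful person would: the job done as asked, in the order asked, and still so for the second after the job is handed in, while the arm keeps its last pose, push and grip.
It also fails if it takes over 64 s, if anything falls off the work surface, if the arm or the gripper's body presses on something with over 40 N, if the wrist force passes 120 N, or if a joint passes its speed limit or range.

ROBOT

A 6-joint arm with a two-finger parallel gripper is mounted at the origin on the work surface. World frame = base frame: x ahead of the robot, y to its left, z up, the work surface at z = 0. Lengths are in m, angles in rad, forces in N, time in s.
With the tool pointing down it reaches from about 0.4 to 0.825 m from the base axis. Payload 7 kg.
Tool frame: the origin (TCP) lies on the centre line of the jaws, within the pads' length; the fingertips stand 22 mm ahead of it and the grasp point (between the pads) lies 3 mm ahead of it; z points along the fingers, y is the direction in which the jaws open and shut (so a half turn about z gives the same grasp; the last joint's range is limited). The gripper opens to 88 mm and grips with 3 to 60 N. Pads are 19 mm wide; open, the fingers measure 130 mm over their backs; the gripper's body (78 mm by 193 mm) begins 47 mm behind the grasp point.
Start: joints at [-0.882, 0.359, 0.012, 0, -1.224, -0.288], TCP at [0.263, -0.621, 0.249] pointing down, gripper open.
Joint ranges: [-3.07, 3.07], [-1.43, 2.12], [-1.02, 1.25], [-3.03, 1.67], [-3.05, -0], [-3.03, 3.03]. Speed limits (rad/s): [2.39, 2.39, 3.01, 3.14, 3.14, 3.14].

INTERFACE

Orientations are given as [roll, pitch, yaw] about the fixed x, y, z axes, in that order (R = Rz(yaw) Ry(pitch) Rx(roll)).
In Python, from station import arm gives the robot as it stands. The module is installed in compiled form; this text tells all that it offers.
- The arm moves only by the tool arm_command, never from a script. Its argument "motion" is a list of rows, each a list of 3 entries, a list of its own where there are three numbers: the shift along the tool's x, y, z in mm, then the turn, a rotation vector about the tool's x, y, z in degrees, then the opening, from 0 (shut) to 1 (fully open). In form: [[[tx, ty, tz], [wx, wy, wz], grip], ...]. A call has 1 to 20 rows; each row shifts and turns the commanded pose from where the row before left it, along the tool's axes as they then stand; what a row does not reach is not made up. A row lasts 1/12 s, in which the tool goes at most 41.7 mm and 7.16 degrees, less where a joint would pass 70% of its speed; a pose out of reach is approached as far as the arm can. A call is refused whole if a number of a shift passes 41.7 or a number of a turn 7.16, either way. A call with a gripper value outside its range is refused whole. The fingers move at their own pace and stop on an object; "newtons" is the grip in N (left out, the last holds). Time passes only in rows, so rows that do not move let the fingers close. It gives the time, the measured TCP pose, the force and the opening at its end, in the units of the state.
- arm.get_state(): the state, without advancing time (a new reading comes with each control period).
- arm.grab_frame(name): name is "scene" or "top" or "wrist"; returns the picture (400x640x3 uint8, red, green, blue); there is no depth.
- arm.camera_info(name): a dict with "fov_y" (degrees; the focal length in pixels is half the picture's height over the tangent of half this angle, whatever the lens; pixels are square), "cx", "cy" (the principal point, pixels), "view" (4x4, takes a point from world to camera coordinates); the wrist camera has in their place "tool_from_camera" (4x4, takes a point from camera to tool coordinates, whose origin is the TCP and whose axes are the flange's). Camera axes: x right, y down, z forward; pixel columns grow to the right and rows downward; lengths in m; the calibration is good to about 2 mm. A picture is of the moment at which its call begins: read the wrist's pose just before it. camera_info takes no time and is no camera call.
- arm.job_done(): hands the job in, once; it reports no verdict.
The state is a dict: "t": time; "q": joint angles; "qd": joint speeds; "joint_efforts": joint torques, N m; "eef_pos": TCP position; "ee_rot": TCP orientation; "force": force on the tool from outside, world axes, zero at the start; "moment": the same for the moment, N m; "width": finger opening in m.
Only numpy, scipy, OpenCV 4.12 (cv2) and the standard library are available. Lean on these libraries where they do the work, as an engineer would, in place of code of your own. Each camera call takes 0.05 s, during which the arm holds its last target. There are 200 camera calls.

## Working session

There is one attempt and no reset: what is moved stays moved. The work goes in short steps, Python scripts to look and compute and a tool call to move; the robot and the scene stay as the last step left them, time stands still between calls to the robot, and variables do not carry over. Pictures are saved under pics/ and viewed, on a budget of 10 in all, crops included, one or two more only if the job needs it, and the job is handed in when it is done.

Besides the shell and the picture viewer there is one more tool, called after ">>>" in YAML: its name, and indented under it one key for each argument. arm_command: Moves the arm, as the interface text tells. Its arguments: {"type":"object","properties":{"motion":{"type":"array","items":{"type":"array"}},"newtons":{"type":"number"}},"required":["motion"]}

```bash
mkdir -p pics
cat > h.py <<'E'
import numpy as np, cv2
from station import arm
def grab(n,f):
    im=arm.grab_frame(n); cv2.imwrite('pics/'+f,im[:,:,::-1]); return im
def ray(n,u,v,z):
    c=arm.camera_info(n); f=200/np.tan(np.radians(c['fov_y'])/2)
    V=np.array(c['view']); R=V[:3,:3]; o=-R.T@V[:3,3]
    d=R.T@np.array([(u-c['cx'])/f,(v-c['cy'])/f,1]); return o+d*(z-o[2])/d[2]
def proj(n,p):
    c=arm.camera_info(n); f=200/np.tan(np.radians(c['fov_y'])/2)
    V=np.array(c['view']); q=V[:3,:3]@p+V[:3,3]; return c['cx']+f*q[0]/q[2],c['cy']+f*q[1]/q[2]
E
python3 - <<'E'
from h import *
np.set_printoptions(precision=4,suppress=True)
grab('top','top.png');grab('scene','scene.png')
for n in('top','scene','wrist'):print(n,arm.camera_info(n))
print(arm.get_state())
E
```

```text
top {'fov_y': 43.692680912004704, 'cx': 323.7182755155704, 'cy': 208.81229697007436, 'view': array([[-0.0288, -0.9996,  0.002 ,  0.0832],
       [-0.98  ,  0.0278, -0.1968,  0.5009],
       [ 0.1967, -0.0076, -0.9804,  1.2793],
       [ 0.    ,  0.    ,  0.    ,  1.    ]])}
scene {'fov_y': 50.29002973208963, 'cx': 320.46307946743264, 'cy': 200.86051595269993, 'view': array([[-0.6911,  0.7225,  0.0168,  0.2943],
       [ 0.4882,  0.4839, -0.7263, -0.2109],
       [-0.5329, -0.4937, -0.6872,  1.6885],
       [ 0.    ,  0.    ,  0.    ,  1.    ]])}
wrist {'fov_y': 59.04517652072488, 'cx': 316.61748758342753, 'cy': 203.7226645375101, 'tool_from_camera': array([[-0.0012, -0.9588, -0.2841,  0.0774],
       [ 1.    , -0.0011, -0.0005,  0.0005],
       [ 0.0002, -0.2841,  0.9588, -0.1371],
       [ 0.    ,  0.    ,  0.    ,  1.    ]])}
{'t': 0.1, 'q': array([-0.8819,  0.3593,  0.0112, -0.0003, -1.2241, -0.2881]), 'qd': array([ 0.0007, -0.0009,  0.0037,  0.0018, -0.0019, -0.0012]), 'joint_efforts': array([ -0.0027, -58.4162,  29.3754,   7.0155,   0.0102,  -0.0001]), 'eef_pos': array([ 0.2632, -0.6212,  0.2477]), 'ee_rot': array([ 3.1402, -0.0001, -2.7409]), 'force': array([-0.2178, -0.6808, -0.5247]), 'moment': array([-0.0139,  0.0017,  0.0043]), 'width': 0.0875141771364458}
```

View pics/top.png

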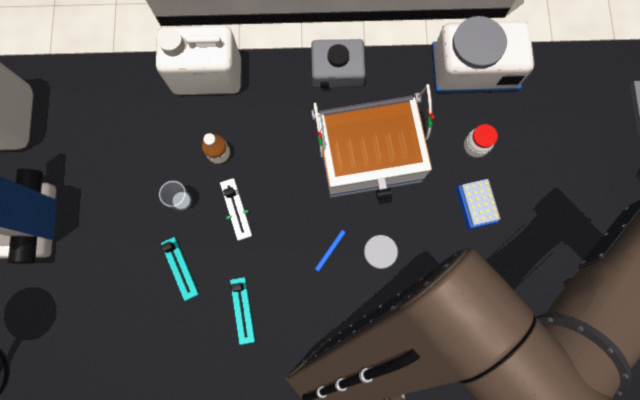

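View pics/scene.png

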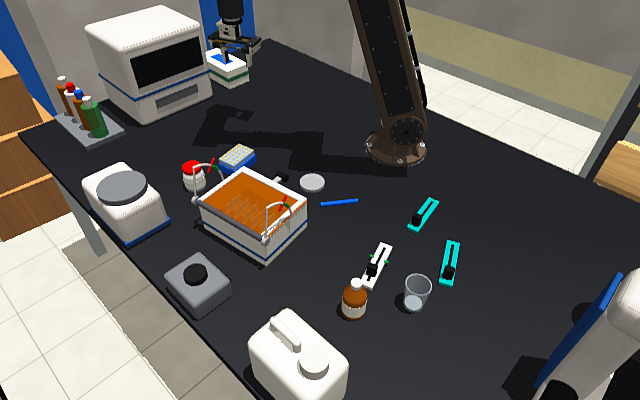

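The top view shows three slider tracks: aluminium at (235,209) with green tabs, and turquoise ones at (179,269) and (242,310). The aluminium one fits, because it is not turquoise and carries the green tabs. The hood handle is at (384,190). I'll confirm with a crop.

Run:
```python
from h import *
np.set_printoptions(precision=4,suppress=True)
im=cv2.imread('pics/top.png')
a=cv2.resize(im[170:250,200:270],None,fx=7,fy=7,interpolation=cv2.INTER_CUBIC)[:560]
b=cv2.resize(im[90:210,305:445],(400,343),interpolation=cv2.INTER_CUBIC); 
o=np.zeros((560,790,3),np.uint8);o[:,:390]=a[:,:390];o[:343,390:]=b;cv2.imwrite('pics/c1.png',o)
hsv=cv2.cvtColor(im,cv2.COLOR_BGR2HSV)
def blobs(m,name,z,amin=3):
    n,l,s,c=cv2.connectedComponentsWithStats(m.astype(np.uint8))
    for i in range(1,n):
        if s[i,4]>=amin: print(name,c[i],s[i],ray('top',*c[i],z))
R=lambda x0,x1,y0,y1:(slice(y0,y1),slice(x0,x1))
def roi(m,x0,x1,y0,y1):
    k=np.zeros_like(m);k[y0:y1,x0:x1]=m[y0:y1,x0:x1];return k
g=(hsv[...,0]>45)&(hsv[...,0]<75)&(hsv[...,1]>120)&(hsv[...,2]>60)
blobs(roi(g,200,270,170,250),'green',0.0)
w=(hsv[...,2]>150)&(hsv[...,1]<50)
m=roi(w,217,256,176,245); blobs(m,'bar',.014,20)
ys,xs=np.nonzero(m); r=cv2.minAreaRect(np.c_[xs,ys].astype(np.float32)); 
for p in cv2.boxPoints(r): print('bar corner',p,ray('top',*p,.014))
am=(hsv[...,0]>5)&(hsv[...,0]<20)&(hsv[...,1]>150)&(hsv[...,2]>80)
m=roi(am,310,440,90,190);ys,xs=np.nonzero(m);r=cv2.minAreaRect(np.c_[xs,ys].astype(np.float32))
for p in cv2.boxPoints(r): print('amber corner',p,ray('top',*p,.124))
print('handle',ray('top',384,189,.125))
```

```text
green [245.8333 211.0833] [244 210   5   3  12] [0.5128 0.2837 0.    ]
green [228. 217.] [226 216   5   3  13] [0.4975 0.3328 0.    ]
bar [236.1845 211.2239] [220 179  32  61 710] [0.5103 0.3079 0.014 ]
bar corner [218.9018 182.1889] [0.5935 0.3562 0.014 ]
bar corner [233.403  177.6096] [0.6055 0.3162 0.014 ]
bar corner [251.7204 235.6146] [0.4418 0.2655 0.014 ]
bar corner [237.2191 240.194 ] [0.4304 0.3047 0.014 ]
amber corner [314.946  116.6757] [0.7339 0.0853 0.124 ]
amber corner [427.6487  97.8919] [ 0.7779 -0.2124  0.124 ]
amber corner [437.7568 158.5405] [ 0.6114 -0.2267  0.124 ]
amber corner [325.0541 177.3243] [0.5698 0.0637 0.124 ]
handle [ 0.5348 -0.0845  0.125 ]
```

View pics/c1.png

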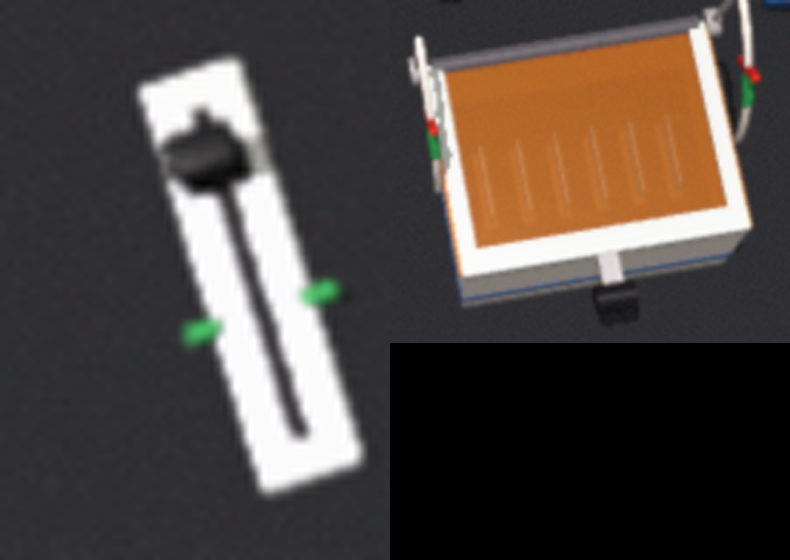

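The crop confirms it: an aluminium bar with its grip at about (230,191) and green tabs at (246,211) and (228,217). The hood is shut and its handle is at about (384,189). Next I'll get the numbers.

Run:
```python
from h import *
np.set_printoptions(precision=4,suppress=True)
im=cv2.imread('pics/top.png')
print('grip top',ray('top',229.7,190.5,.055))
print('beaker rim',ray('top',172,190,.09),'base',ray('top',181,201,0))
print('bottle top',ray('top',208,138,.13),'base',ray('top',222,157,0))
print('tilt scene bottle base',ray('scene',355,312,0))
# handle dark blob in top: print rough; hood corners from white frame
hsv=cv2.cvtColor(im,cv2.COLOR_BGR2HSV)
w=(hsv[...,2]>185)&(hsv[...,1]<40)
k=np.zeros_like(w);k[95:195,315:440]=w[95:195,315:440]
# amber inner panel bounding in two views
for s in [(332,185.5),(430,169)]: print('hood front corner',ray('top',*s,.124))
print('amber inner pts',[ray('top',305+(x-390)/400*140,90+y/343*120,.124) for x,y in [(475,247),(726,206),(446,73),(690,30)]])
print('handle',[ray('top',305+(x-390)/400*140,90+y/343*120,.13) for x,y in [(595,289),(637,285)]])
sc=cv2.imread('pics/scene.png')
cv2.imwrite('pics/s2.png',cv2.resize(sc[150:330,180:440],None,fx=3,fy=3,interpolation=cv2.INTER_CUBIC))
```

```text
grip top [0.559  0.3186 0.055 ]
beaker rim [0.556 0.462 0.09 ] base [0.5464 0.4634 0.    ]
bottle top [0.6811 0.3616 0.13  ] base [0.6703 0.3513 0.    ]
tilt scene bottle base [0.6776 0.3693 0.    ]
hood front corner [0.5479 0.0467 0.124 ]
hood front corner [ 0.5842 -0.2049  0.124 ]
amber inner pts [array([0.5715, 0.039 , 0.124 ]), array([ 0.6031, -0.1872,  0.124 ]), array([0.7363, 0.06  , 0.124 ]), array([ 0.7719, -0.1655,  0.124 ])]
handle [array([ 0.5286, -0.0653,  0.13  ]), array([ 0.5312, -0.1025,  0.13  ])]
```

View pics/s2.png

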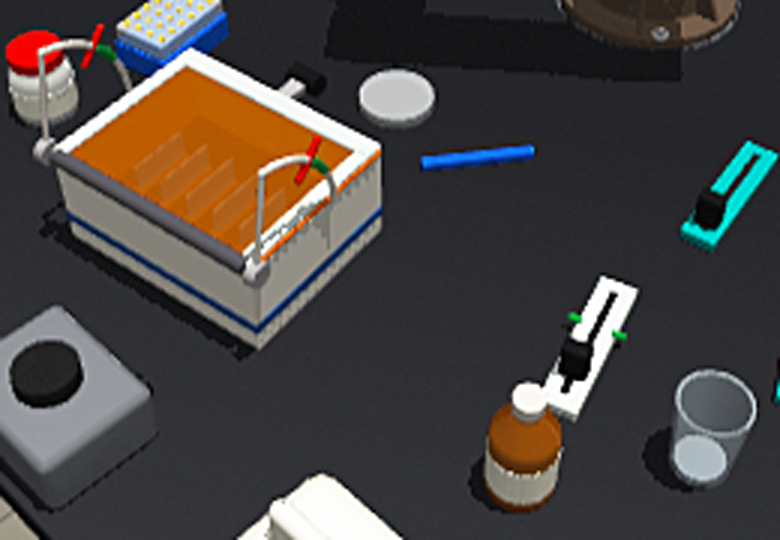

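The scene crop agrees: the grip is near the bottle end of the aluminium track, and the handle is clear. I'm moving above the dimmer with the jaws across the track, so the body stays clear of the bottle and beaker.

>>> arm_command:
  motion:
    - [[-13,15,0],[0,0,0],1]
    - [[-26,30,0],[0,0,0],1]
    - [[-26,30,0],[0,0,0],1]
    - [[-26,30,0],[0,0,0],1]
    - [[-26,30,0],[0,0,0],1]
    - [[-26,30,0],[0,0,0],1]
    - [[-26,30,0],[0,0,0],1]
    - [[-26,30,0],[0,0,0],1]
    - [[-26,30,0],[0,0,0],1]
    - [[-26,30,0],[0,0,0],1]
    - [[-26,30,0],[0,0,0],1]
    - [[-26,30,0],[0,0,0],1]
    - [[-26,30,0],[0,0,0],1]
    - [[-26,30,0],[0,0,0],1]
    - [[-26,30,0],[0,0,0],1]
    - [[-26,30,0],[0,0,0],1]
    - [[-26,30,0],[0,0,0],1]
    - [[-26,30,0],[0,0,0],1]
    - [[-26,30,0],[0,0,0],1]
    - [[-26,30,0],[0,0,0],1]

```text
t: 1.77
eef_pos: [0.5018, 0.117, 0.2485]
ee_rot: [3.141, -0.0, -2.74]
force: [0.6, -0.0, 0.1]
width: 0.0875
```

>>> arm_command:
  motion:
    - [[-26,31,8],[0,0,0],1]
    - [[-26,31,8],[0,0,0],1]
    - [[-26,31,8],[0,0,0],1]
    - [[-26,31,8],[0,0,0],1]
    - [[-26,31,8],[0,0,0],1]
    - [[-8,10,8],[0,0,0],0.7]
    - [[0,0,0],[0,0,5.7],0.7]
    - [[0,0,0],[0,0,0],0.7]
    - [[0,0,0],[0,0,0],0.7]

```text
t: 2.52
eef_pos: [0.5643, 0.3205, 0.2]
ee_rot: [-3.141, -0.001, -2.838]
force: [0.4, -0.1, 1.0]
width: 0.0664
```

```bash
cat >> h.py <<'E'
from scipy.spatial.transform import Rotation as Ro
def wray(s,u,v,z):
    c=arm.camera_info('wrist'); f=200/np.tan(np.radians(c['fov_y'])/2); T=np.array(c['tool_from_camera'])
    R=Ro.from_euler('xyz',s['ee_rot']).as_matrix()
    o=s['eef_pos']+R@T[:3,3]; d=R@T[:3,:3]@np.array([(u-c['cx'])/f,(v-c['cy'])/f,1]); return o+d*(z-o[2])/d[2]
E
python3 - <<'E'
from h import *
s=arm.get_state();print({k:np.round(s[k],4) for k in('t','q','eef_pos','ee_rot','width')})
im=grab('wrist','w1.png')[:,:,::-1]
hsv=cv2.cvtColor(np.ascontiguousarray(im),cv2.COLOR_BGR2HSV)
g=((hsv[...,0]>45)&(hsv[...,0]<75)&(hsv[...,1]>120)&(hsv[...,2]>60)).astype(np.uint8)
n,l,st,c=cv2.connectedComponentsWithStats(g)
for i in range(1,n):
    if st[i,4]>20: print('green',c[i],st[i],wray(s,*c[i],0))
E
```

```text
{'t': np.float64(2.5167), 'q': array([ 0.8165,  0.3497, -0.1155, -0.    , -1.1068, -2.0835]), 'eef_pos': array([0.5643, 0.3205, 0.2   ]), 'ee_rot': array([-3.1410e+00, -1.1000e-03, -2.8377e+00]), 'width': np.float64(0.0664)}
green [300.7027027  116.32432432] [293 113  13   7  37] [0.50914643 0.28805033 0.        ]
green [351.47169811 115.02830189] [344 112  16   7 106] [0.49400253 0.33262591 0.        ]
```

View pics/w1.png

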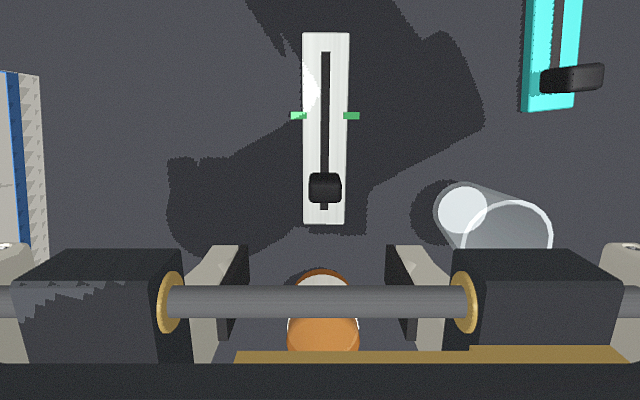

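Run:
```python
from h import *
s=arm.get_state();im=cv2.imread('pics/w1.png').max(2)
m=np.zeros_like(im);m[150:215,300:350]=(im[150:215,300:350]<60)
for v in range(164,216,2): 
    x=np.nonzero(m[v])[0]; print(v,len(x),x.min() if len(x) else '',x.max() if len(x) else '',im[v,325],end='; ')
g=np.mean([wray(s,300,116,0),wray(s,351.5,115.5,0)],0)
bar=[wray(s,u,v,.014) for u,v in[(303,33),(349,33),(304,224),(345,224)]]
ax=(np.array(bar[2])+bar[3]-bar[0]-bar[1])[:2];ax/=np.linalg.norm(ax);print('\naxis',ax,np.degrees(np.arctan2(ax[1],ax[0])),'barctr',np.mean(bar,0))
gt=wray(s,325,190.5,.055);print('mark',g,'grip',gt,'dist',(gt-g)[:2]@ax, 'across',(gt-g)[:2]@[-ax[1],ax[0]])
R=Ro.from_euler('xyz',s['ee_rot']).as_matrix();print('to grip tool mm',R.T@(gt-s['eef_pos'])*1e3,'mark',R.T@(g-s['eef_pos'])*1e3)
```

```text
164 10 300 348 58; 166 13 300 349 55; 168 12 300 348 55; 170 10 301 349 57; 172 14 300 349 41; 174 32 300 348 30; 176 36 300 349 19; 178 34 301 349 31; 180 35 301 349 44; 182 38 301 349 44; 184 37 300 347 46; 186 26 300 348 63; 188 38 300 349 55; 190 37 300 348 52; 192 38 300 349 48; 194 39 300 349 52; 196 39 300 349 48; 198 36 301 347 50; 200 35 301 348 43; 202 29 301 349 38; 204 12 300 348 48; 206 11 301 349 57; 208 12 300 347 50; 210 4 301 347 225; 212 6 301 349 218; 214 6 301 349 217; 
axis [0.95484111 0.2971169 ] 17.28451928848072 barctr [0.51836139 0.31429221 0.014     ]
mark [0.50201269 0.30993624 0.        ] grip [0.5573961  0.32562662 0.055     ] dist 0.057544231418851045 across -0.0014735297889195932
to grip tool mm [  5.09007719   7.26875442 145.57758195] mark [ 62.61618688   8.88188591 200.59261962]
```

>>> arm_command:
  motion:
    - [[5,7,20],[0,0,0],0.7]
    - [[0,0,28],[0,0,0],0.7]
    - [[0,0,28],[0,0,0],0.7]
    - [[0,0,28],[0,0,0],0.7]
    - [[0,0,25],[0,0,0],0.7]
    - [[0,0,14],[0,0,0],0.7]
    - [[0,0,6],[0,0,0],0.7]
    - [[0,0,0],[0,0,0],0.7]
    - [[0,0,0],[0,0,0],0.15]
    - [[0,0,0],[0,0,0],0.15]
    - [[0,0,0],[0,0,0],0.15]
    - [[0,0,0],[0,0,0],0.15]
    - [[0,0,0],[0,0,0],0.15]
    - [[0,0,0],[0,0,0],0.15]
  newtons: 12

```text
t: 3.73
eef_pos: [0.558, 0.3256, 0.0522]
ee_rot: [-3.141, 0.0, -2.84]
force: [1.2, -4.2, 4.2]
width: 0.0277
```

Run:
```python
from h import *
s=arm.get_state();print({k:np.round(s[k],4) for k in('t','eef_pos','ee_rot','width','force')})
R=Ro.from_euler('xyz',s['ee_rot']).as_matrix()
print(R.T@(np.array([.5020,.3099,.05])-s['eef_pos'])*1e3, R.T@(np.array([.5052,.3083,.05])-s['eef_pos'])*1e3)
```

```text
{'t': np.float64(3.7333), 'eef_pos': array([0.558 , 0.3256, 0.0522]), 'ee_rot': array([-3.1412e+00,  4.0000e-04, -2.8400e+00]), 'width': np.float64(0.0277), 'force': array([ 1.2162, -4.1786,  4.1747])}
[58.14769989  1.64342562  2.18150113] [55.56752206 -0.83501701  2.18361883]
```

>>> arm_command:
  motion:
    - [[4,0,0],[0,0,0],0.15]
    - [[8,0,0],[0,0,0],0.15]
    - [[10,0,0],[0,0,0],0.15]
    - [[10,0,0],[0,0,0],0.15]
    - [[10,0,0],[0,0,0],0.15]
    - [[8,0,0],[0,0,0],0.15]
    - [[5,0,0],[0,0,0],0.15]
    - [[2,0,0],[0,0,0],0.15]
    - [[0,0,0],[0,0,0],0.15]
    - [[0,0,0],[0,0,0],0.15]

```text
t: 4.57
eef_pos: [0.5026, 0.3085, 0.0522]
ee_rot: [-3.141, -0.0, -2.84]
force: [0.6, -4.6, 8.2]
width: 0.0279
```

Run:
```python
from h import *
s=arm.get_state();print({k:np.round(s[k],4) for k in('t','eef_pos','ee_rot','width','force')})
im=grab('wrist','w2.png')[:,:,::-1]
hsv=cv2.cvtColor(np.ascontiguousarray(im),cv2.COLOR_BGR2HSV)
g=((hsv[...,0]>45)&(hsv[...,0]<75)&(hsv[...,1]>120)&(hsv[...,2]>40)).astype(np.uint8)
n,l,st,c=cv2.connectedComponentsWithStats(g)
for i in range(1,n):
    if st[i,4]>10: print('green',c[i],st[i],wray(s,*c[i],0))
```

```text
{'t': np.float64(4.5667), 'eef_pos': array([0.5026, 0.3085, 0.0522]), 'ee_rot': array([-3.1413e+00, -4.0000e-04, -2.8400e+00]), 'width': np.float64(0.0279), 'force': array([ 0.5993, -4.5769,  8.157 ])}
green [270.93617021 243.57446809] [259 243  27   2  47] [0.51279708 0.28438627 0.        ]
green [361.23404255 243.65957447] [348 243  26   4  47] [0.4973815  0.33428188 0.        ]
```

View pics/w2.png

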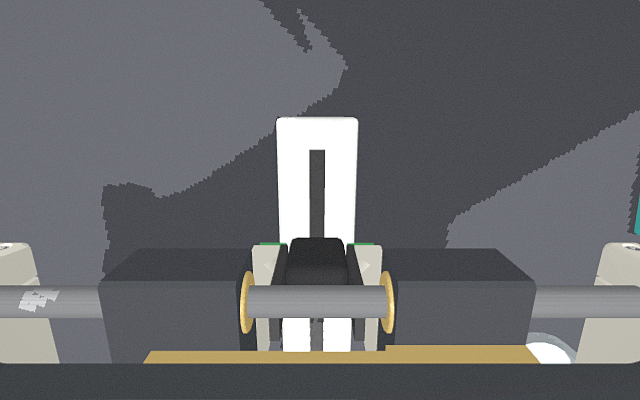

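The two tabs only peek out beside the fingers at row 243. I'll release, rise, and put the camera straight above the mark to check.

>>> arm_command:
  motion:
    - [[0,0,0],[0,0,0],0.7]
    - [[0,0,0],[0,0,0],0.7]
    - [[0,0,0],[0,0,0],0.7]
    - [[0,0,-15],[0,0,0],0.7]
    - [[0,0,-35],[0,0,0],0.7]
    - [[0,0,-40],[0,0,0],0.7]
    - [[0,0,-40],[0,0,0],0.7]
    - [[-20,0,-20],[0,0,0],0.7]
    - [[-35,0,0],[0,0,0],0.7]
    - [[-20,0,0],[0,0,0],0.7]
    - [[0,0,0],[0,0,0],0.7]
    - [[0,0,0],[0,0,0],0.7]

```text
t: 5.62
eef_pos: [0.5751, 0.3313, 0.2003]
ee_rot: [-3.141, -0.002, -2.841]
force: [-0.4, -0.5, -0.9]
width: 0.0614
```

Run:
```python
from h import *
s=arm.get_state();print({k:np.round(s[k],4) for k in('t','eef_pos','ee_rot','width','force')})
im=np.ascontiguousarray(grab('wrist','w3.png')[:,:,::-1])
hsv=cv2.cvtColor(im,cv2.COLOR_BGR2HSV)
g=((hsv[...,0]>45)&(hsv[...,0]<75)&(hsv[...,1]>120)&(hsv[...,2]>40)).astype(np.uint8)
n,l,st,c=cv2.connectedComponentsWithStats(g)
P=[]
for i in range(1,n):
    if st[i,4]>10: P.append(wray(s,*c[i],0));print('green',c[i],st[i],P[-1])
print(np.mean(P,0))
t=grab('top','top3.png')[:,:,::-1]
cv2.imwrite('pics/c3.png',np.hstack([cv2.resize(im[50:180,270:380],(440,520),interpolation=cv2.INTER_CUBIC),cv2.resize(t[175:245,215:260],(334,520),interpolation=cv2.INTER_CUBIC)]))
```

```text
{'t': np.float64(5.6167), 'eef_pos': array([0.5751, 0.3313, 0.2003]), 'ee_rot': array([-3.1414e+00, -1.6000e-03, -2.8412e+00]), 'width': np.float64(0.0614), 'force': array([-0.36  , -0.5117, -0.8714])}
green [295.59090909  99.27272727] [293  97   5   6  22] [0.50650815 0.29025669 0.        ]
green [342.87037037  99.09259259] [335  96  17   7 108] [0.49358632 0.33161154 0.        ]
[0.50004724 0.31093411 0.        ]
```

View pics/c3.png

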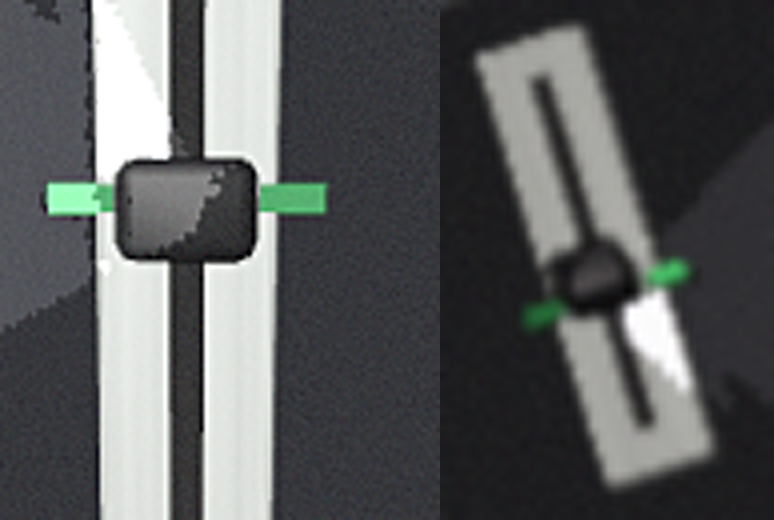

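From straight above, the grip's centre (row 102.5) is about 3 px past the tabs (row 99), so it is about 2.5 mm short of the mark. I'm regrasping to nudge it.

>>> arm_command:
  motion:
    - [[35,0,0],[0,0,0],0.7]
    - [[40,0,0],[0,0,0],0.7]
    - [[0,0,20],[0,0,0],0.7]
    - [[0,0,35],[0,0,0],0.7]
    - [[0,0,40],[0,0,0],0.7]
    - [[0,0,35],[0,0,0],0.7]
    - [[0,0,15],[0,0,0],0.7]
    - [[0,0,4],[0,0,0],0.7]
    - [[0,0,0],[0,0,0],0.15]
    - [[0,0,0],[0,0,0],0.15]
    - [[0,0,0],[0,0,0],0.15]
    - [[0,0,0],[0,0,0],0.15]
    - [[0,0,0],[0,0,0],0.15]
    - [[0,0,0],[0,0,0],0.15]

```text
t: 6.88
eef_pos: [0.5037, 0.3089, 0.0537]
ee_rot: [3.141, 0.001, -2.84]
force: [2.7, -5.6, 5.8]
width: 0.028
```

>>> arm_command:
  motion:
    - [[1.5,0,0],[0,0,0],0.15]
    - [[1,0,0],[0,0,0],0.15]
    - [[0,0,0],[0,0,0],0.15]
    - [[0,0,0],[0,0,0],0.15]
    - [[0,0,0],[0,0,0],0.15]

```text
t: 7.3
eef_pos: [0.5016, 0.3082, 0.0536]
ee_rot: [3.141, 0.002, -2.84]
force: [1.5, -2.6, 6.9]
width: 0.0279
```

>>> arm_command:
  motion:
    - [[0,0,0],[0,0,0],0.7]
    - [[0,0,0],[0,0,0],0.7]
    - [[0,0,0],[0,0,0],0.7]
    - [[0,0,-15],[0,0,0],0.7]
    - [[0,0,-35],[0,0,0],0.7]
    - [[0,0,-40],[0,0,0],0.7]
    - [[0,0,-40],[0,0,0],0.7]
    - [[-20,0,-20],[0,0,0],0.7]
    - [[-35,0,0],[0,0,0],0.7]
    - [[-22,0,0],[0,0,0],0.7]
    - [[0,0,0],[0,0,0],0.7]
    - [[0,0,0],[0,0,0],0.7]

```text
t: 8.3
eef_pos: [0.5747, 0.3311, 0.2013]
ee_rot: [-3.141, -0.002, -2.841]
force: [-0.9, -0.0, 0.0]
width: 0.0611
```

Run:
```python
from h import *
s=arm.get_state();print({k:np.round(s[k],4) for k in('t','eef_pos','ee_rot','width','force')})
im=np.ascontiguousarray(grab('wrist','w4.png')[:,:,::-1])
hsv=cv2.cvtColor(im,cv2.COLOR_BGR2HSV)
g=((hsv[...,0]>45)&(hsv[...,0]<75)&(hsv[...,1]>120)&(hsv[...,2]>40)).astype(np.uint8)
n,l,st,c=cv2.connectedComponentsWithStats(g)
for i in range(1,n):
    if st[i,4]>10: print('green',c[i],st[i])
for u in (304,310,322,326): print(u,im[80:125,u].max(1))
t=grab('top','top4.png')[:,:,::-1]
cv2.imwrite('pics/c4.png',np.hstack([cv2.resize(im[50:180,270:380],(440,520),interpolation=cv2.INTER_CUBIC),cv2.resize(t[155:215,355:415],(350,520),interpolation=cv2.INTER_CUBIC)]))
```

```text
{'t': np.float64(8.3), 'eef_pos': array([0.5747, 0.3311, 0.2013]), 'ee_rot': array([-3.1412e+00, -1.6000e-03, -2.8412e+00]), 'width': np.float64(0.0611), 'force': array([-9.467e-01, -5.000e-04,  2.520e-02])}
green [295.59090909  99.27272727] [293  97   5   6  22]
green [342.96460177  99.43362832] [335  96  16   8 113]
304 [255 255 255 255 255 255 242  75  49  90 113 130 139 136 132 125 130 121
 123 118 118 114 107 107 103 100  98  89  86  79  69  45   8 248 243 238
 237 236 235 236 234 235 236 237 235]
310 [255 255 255 255 255 255 251  71  58  88 111 129 136 133 133 127 134 127
 126 123 121 115 115 110 110 104 103  99  94  83  75  55   4 246 243 237
 235 233 234 233 232 234 232 232 232]
322 [242 242 245 243 248 255 175  53  56  91 108 134 138 138 140 144  94  67
  74  68  58  59  55  58  56  48  50  55  47  56  42  33   2 255 250 242
 242 242 242 241 241 242 242 242 240]
326 [234 235 232 234 236 252 165  49  71  89 114 140  94  74  70  63  69  63
  59  56  58  59  57  53  58  51  52  55  51  48  39  35   6 251 242 235
 232 232 234 232 232 233 232 232 234]
```

View pics/c4.png

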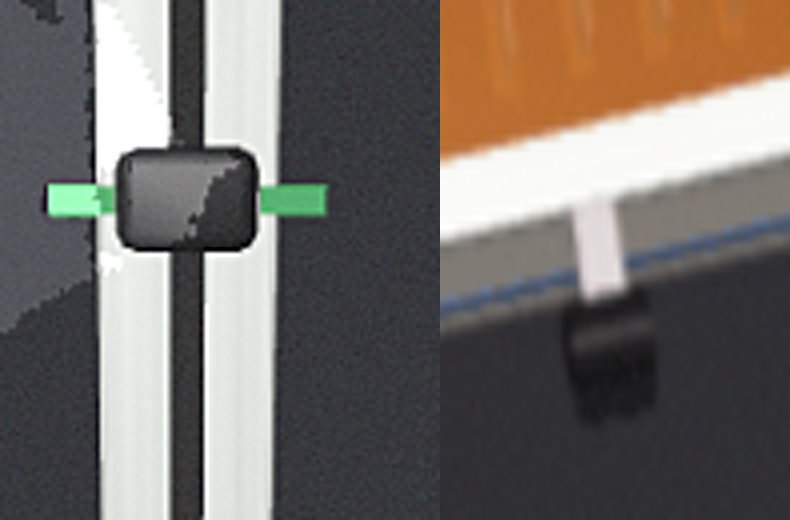

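The dimmer is level: the grip spans rows 86.7–112.5 (centre 99.6) and the tabs are at 99.4. Now I'm moving above the hood handle.

>>> arm_command:
  motion:
    - [[14,0,-25],[0,0,0],1]
    - [[14,-35,-24],[0,0,0],1]
    - [[14,-35,0],[0,0,0],1]
    - [[14,-35,0],[0,0,0],1]
    - [[14,-35,0],[0,0,0],1]
    - [[14,-35,0],[0,0,0],1]
    - [[14,-35,0],[0,0,0],1]
    - [[14,-35,0],[0,0,0],1]
    - [[14,-35,0],[0,0,0],1]
    - [[14,-35,0],[0,0,0],1]
    - [[14,-35,0],[0,0,0],0.8]
    - [[14,-33,0],[0,0,0],0.8]
    - [[0,0,0],[0,0,4.6],0.8]
    - [[0,0,0],[0,0,4.7],0.8]
    - [[0,0,0],[0,0,0],0.8]
    - [[0,0,0],[0,0,0],0.8]

```text
t: 9.73
eef_pos: [0.5272, -0.0818, 0.2501]
ee_rot: [3.141, 0.0, -3.0]
force: [0.1, 0.3, 0.2]
width: 0.07
```

Run:
```python
from h import *
print('top handle',ray('top',384.2,196,.117))
s=arm.get_state();print({k:np.round(s[k],4) for k in('t','q','eef_pos','ee_rot','width','force')})
im=grab('wrist','w5.png')
```

```text
top handle [ 0.51840985 -0.08512529  0.117     ]
{'t': np.float64(9.7333), 'q': array([ 2.1360e-01,  1.2460e-01, -2.9670e-01, -2.0000e-04, -1.1493e+00,
       -1.6427e+00]), 'eef_pos': array([ 0.5272, -0.0818,  0.2501]), 'ee_rot': array([ 3.1414e+00,  2.0000e-04, -3.0000e+00]), 'width': np.float64(0.07), 'force': array([0.1026, 0.3495, 0.1886])}
```

View pics/w5.png

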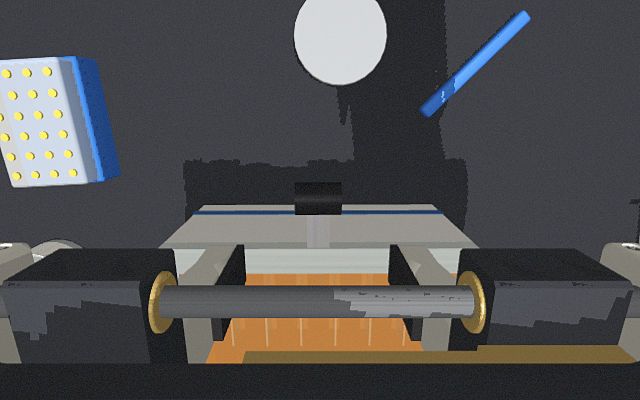

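Handle bar spans u 295–342, v 182–215 (centre ≈ (318.5,198)); it is square to the jaws, so the yaw is right.

Run:
```python
from h import *
s=arm.get_state()
h=wray(s,318.5,198,.117);R=Ro.from_euler('xyz',s['ee_rot']).as_matrix()
print(h,R.T@(h-s['eef_pos'])*1e3)
a,b=wray(s,295,215,.117),wray(s,342,215,.117);print(np.degrees(np.arctan2(*(b-a)[:2])),np.linalg.norm(b-a))
f1,f2=wray(s,195,210,.0885),wray(s,437,210,.0885);print('band yaw?',np.degrees(np.arctan2(*(f2-f1)[:2])))
```

```text
[ 0.52501141 -0.08016162  0.117     ] [  2.21916791   1.7341389  133.05763925]
-8.09451127131802 0.03785978288474364
band yaw? -8.094432218012686
```

>>> arm_command:
  motion:
    - [[2,2,20],[0,0,0],0.8]
    - [[0,0,30],[0,0,0],0.8]
    - [[0,0,30],[0,0,0],0.8]
    - [[0,0,25],[0,0,0],0.8]
    - [[0,0,15],[0,0,0],0.8]
    - [[0,0,8],[0,0,0],0.8]
    - [[0,0,2],[0,0,0],0.8]
    - [[0,0,0],[0,0,0],0.8]
    - [[0,0,0],[0,0,0],0.25]
    - [[0,0,0],[0,0,0],0.25]
    - [[0,0,0],[0,0,0],0.25]
    - [[0,0,0],[0,0,0],0.25]
    - [[0,0,0],[0,0,0],0.25]
    - [[0,0,0],[0,0,0],0.25]
  newtons: 15

```text
t: 10.95
eef_pos: [0.5259, -0.0809, 0.1204]
ee_rot: [-3.14, 0.0, -3.002]
force: [5.7, -25.6, 1.3]
width: 0.0361
```

Run:
```python
from h import *
s=arm.get_state();print({k:np.round(s[k],4) for k in('t','eef_pos','ee_rot','width','force','moment')})
grab('wrist','w6.png')
```

```text
{'t': np.float64(10.95), 'eef_pos': array([ 0.5259, -0.0809,  0.1204]), 'ee_rot': array([-3.1405e+00,  4.0000e-04, -3.0021e+00]), 'width': np.float64(0.0361), 'force': array([  5.6919, -25.5503,   1.346 ]), 'moment': array([-8.1445, -1.5976,  0.1826])}
```

View pics/w6.png

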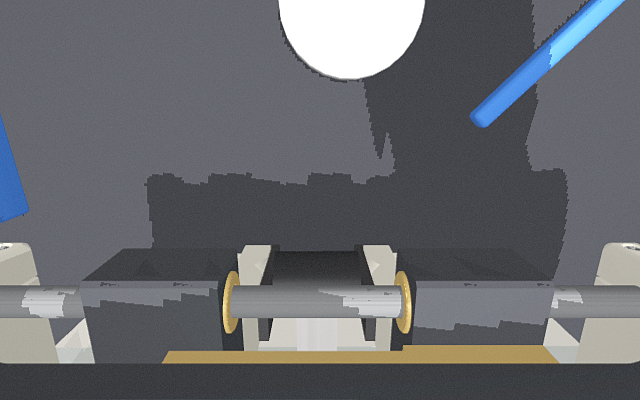

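The handle is held between the pads. A 25 N sideways load shows that it sits about 1 mm off the commanded centre, so I'll relieve that.

>>> arm_command:
  motion:
    - [[0,-0.6,0],[0,0,0],0.25]
    - [[0,-0.5,0],[0,0,0],0.25]
    - [[0,0,0],[0,0,0],0.25]
    - [[0,0,0],[0,0,0],0.25]

```text
t: 11.33
eef_pos: [0.5259, -0.0812, 0.1201]
ee_rot: [3.142, 0.0, -3.002]
force: [-0.6, 1.4, 2.7]
width: 0.0357
```

Run:
```python
import numpy as np
def rows(t):
    t=np.array(t);x=-240*(1-np.cos(t));z=-240*np.sin(t)
    return [(round(a,1),round(b,1)) for a,b in zip(np.diff(x),np.diff(z))]
c=np.cumsum([0,.01,.02]+[.03]*8+[.02,.01]);print(rows(c),c[-1])
c2=c[-1]+np.cumsum([0,.01,.02]+[.03]*10+[.02,.01]);print(rows(c2),c2[-1])
c3=c2[-1]+np.cumsum([0,.01,.02]+[.03]*9+[.02,.01]);print(rows(c3),c3[-1])
```

```text
[(np.float64(-0.0), np.float64(-2.4)), (np.float64(-0.1), np.float64(-4.8)), (np.float64(-0.3), np.float64(-7.2)), (np.float64(-0.5), np.float64(-7.2)), (np.float64(-0.8), np.float64(-7.2)), (np.float64(-1.0), np.float64(-7.1)), (np.float64(-1.2), np.float64(-7.1)), (np.float64(-1.4), np.float64(-7.1)), (np.float64(-1.6), np.float64(-7.0)), (np.float64(-1.8), np.float64(-7.0)), (np.float64(-1.3), np.float64(-4.6)), (np.float64(-0.7), np.float64(-2.3))] 0.30000000000000004
[(np.float64(-0.7), np.float64(-2.3)), (np.float64(-1.5), np.float64(-4.6)), (np.float64(-2.4), np.float64(-6.8)), (np.float64(-2.6), np.float64(-6.7)), (np.float64(-2.8), np.float64(-6.6)), (np.float64(-3.0), np.float64(-6.5)), (np.float64(-3.2), np.float64(-6.4)), (np.float64(-3.4), np.float64(-6.3)), (np.float64(-3.6), np.float64(-6.2)), (np.float64(-3.8), np.float64(-6.1)), (np.float64(-4.0), np.float64(-6.0)), (np.float64(-4.2), np.float64(-5.9)), (np.float64(-2.9), np.float64(-3.8)), (np.float64(-1.5), np.float64(-1.9))] 0.6600000000000001
[(np.float64(-1.5), np.float64(-1.9)), (np.float64(-3.0), np.float64(-3.7)), (np.float64(-4.7), np.float64(-5.5)), (np.float64(-4.8), np.float64(-5.3)), (np.float64(-5.0), np.float64(-5.2)), (np.float64(-5.1), np.float64(-5.0)), (np.float64(-5.3), np.float64(-4.9)), (np.float64(-5.4), np.float64(-4.7)), (np.float64(-5.6), np.float64(-4.6)), (np.float64(-5.7), np.float64(-4.4)), (np.float64(-5.8), np.float64(-4.2)), (np.float64(-4.0), np.float64(-2.7)), (np.float64(-2.0), np.float64(-1.3))] 0.9900000000000002
```

>>> arm_command:
  motion:
    - [[0,0,-2.4],[0,0,0],0.25]
    - [[-0.1,0,-4.8],[0,0,0],0.25]
    - [[-0.3,0,-7.2],[0,0,0],0.25]
    - [[-0.5,0,-7.2],[0,0,0],0.25]
    - [[-0.8,0,-7.2],[0,0,0],0.25]
    - [[-1,0,-7.1],[0,0,0],0.25]
    - [[-1.2,0,-7.1],[0,0,0],0.25]
    - [[-1.4,0,-7.1],[0,0,0],0.25]
    - [[-1.6,0,-7],[0,0,0],0.25]
    - [[-1.8,0,-7],[0,0,0],0.25]
    - [[-1.3,0,-4.6],[0,0,0],0.25]
    - [[-0.7,0,-2.3],[0,0,0],0.25]
    - [[0,0,0],[0,0,0],0.25]
    - [[0,0,0],[0,0,0],0.25]

```text
t: 12.5
eef_pos: [0.5361, -0.0798, 0.1907]
ee_rot: [3.141, -0.0, -3.003]
force: [-0.9, 4.2, -1.0]
width: 0.0358
```

Run:
```python
from h import *
s=arm.get_state();print({k:np.round(s[k],4) for k in('t','eef_pos','ee_rot','width','force','moment')})
t=grab('scene','s6.png')[:,:,::-1];cv2.imwrite('pics/c6.png',cv2.resize(t[100:270,180:340],None,fx=3.5,fy=3.5,interpolation=cv2.INTER_CUBIC))
```

```text
{'t': np.float64(12.5), 'eef_pos': array([ 0.5361, -0.0798,  0.1907]), 'ee_rot': array([ 3.1412e+00, -4.0000e-04, -3.0028e+00]), 'width': np.float64(0.0358), 'force': array([-0.87  ,  4.1702, -0.9993]), 'moment': array([1.6646, 0.3753, 0.1682])}
```

View pics/c6.png

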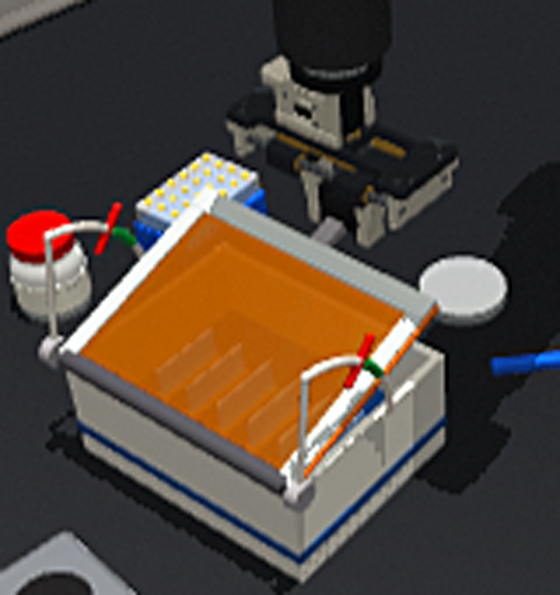

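The hood follows the grip, and its edge line is just below the green band, as expected at 0.30. I'm continuing up past balance.

>>> arm_command:
  motion:
    - [[-0.7,0,-2.3],[0,0,0],0.25]
    - [[-1.5,0,-4.6],[0,0,0],0.25]
    - [[-2.4,0,-6.8],[0,0,0],0.25]
    - [[-2.6,0,-6.7],[0,0,0],0.25]
    - [[-2.8,0,-6.6],[0,0,0],0.25]
    - [[-3,0,-6.5],[0,0,0],0.25]
    - [[-3.2,0,-6.4],[0,0,0],0.25]
    - [[-3.4,0,-6.3],[0,0,0],0.25]
    - [[-3.6,0,-6.2],[0,0,0],0.25]
    - [[-3.8,0,-6.1],[0,0,0],0.25]
    - [[-4,0,-6],[0,0,0],0.25]
    - [[-4.2,0,-5.9],[0,0,0],0.25]
    - [[-2.9,0,-3.8],[0,0,0],0.25]
    - [[-1.5,0,-1.9],[0,0,0],0.25]
    - [[0,0,0],[0,0,0],0.25]

```text
t: 13.8
eef_pos: [0.5758, -0.0739, 0.2679]
ee_rot: [3.141, 0.0, -3.002]
force: [-2.4, 5.6, -0.4]
width: 0.0359
```

>>> arm_command:
  motion:
    - [[-1.5,0,-1.9],[0,0,0],0.25]
    - [[-3,0,-3.7],[0,0,0],0.25]
    - [[-4.7,0,-5.5],[0,0,0],0.25]
    - [[-4.8,0,-5.3],[0,0,0],0.25]
    - [[-5,0,-5.2],[0,0,0],0.25]
    - [[-5.1,0,-5],[0,0,0],0.25]
    - [[-5.3,0,-4.9],[0,0,0],0.25]
    - [[-5.4,0,-4.7],[0,0,0],0.25]
    - [[-5.6,0,-4.6],[0,0,0],0.25]
    - [[-5.7,0,-4.4],[0,0,0],0.25]
    - [[-5.8,0,-4.2],[0,0,0],0.25]
    - [[-4,0,-2.7],[0,0,0],0.25]
    - [[-2,0,-1.3],[0,0,0],0.25]
    - [[0,0,0],[0,0,0],0.25]
    - [[0,0,0],[0,0,0],0.25]

```text
t: 15.05
eef_pos: [0.6333, -0.0656, 0.3213]
ee_rot: [3.141, 0.001, -3.002]
force: [-1.7, 8.0, 1.5]
width: 0.0357
```

Run:
```python
from h import *
s=arm.get_state();print({k:np.round(s[k],4) for k in('t','eef_pos','ee_rot','width','force')})
p=s['eef_pos']-[0,0,.003]; d=np.linalg.norm(p[:2]-[.5259,-.0812]); print('theta z',np.arcsin((p[2]-.117)/.24),'x',np.arccos(1-d/.24))
def rows(t):
    t=np.array(t);x=-240*(1-np.cos(t));z=-240*np.sin(t)
    return [(round(float(a),1),round(float(b),1)) for a,b in zip(np.diff(x),np.diff(z))]
c=.99-np.cumsum([0,.01,.02]+[.03]*10+[.02,.01]);print(rows(c),c[-1])
grab('scene','s7.png')
```

```text
{'t': np.float64(15.05), 'eef_pos': array([ 0.6333, -0.0656,  0.3213]), 'ee_rot': array([ 3.1408e+00,  8.0000e-04, -3.0021e+00]), 'width': np.float64(0.0357), 'force': array([-1.7083,  8.001 ,  1.493 ])}
theta z 0.9946864851418725 x 0.9908371669111947
[(2.0, 1.3), (4.0, 2.7), (5.8, 4.2), (5.7, 4.4), (5.6, 4.6), (5.4, 4.7), (5.3, 4.9), (5.1, 5.0), (5.0, 5.2), (4.8, 5.3), (4.7, 5.5), (4.5, 5.6), (2.9, 3.8), (1.4, 1.9)] 0.6299999999999999
```

The hood is at 0.99, past balance: force in z has changed sign, so the spring now pushes up. Easing back to 0.63.

>>> arm_command:
  motion:
    - [[2,0,1.3],[0,0,0],0.25]
    - [[4,0,2.7],[0,0,0],0.25]
    - [[5.8,0,4.2],[0,0,0],0.25]
    - [[5.7,0,4.4],[0,0,0],0.25]
    - [[5.6,0,4.6],[0,0,0],0.25]
    - [[5.4,0,4.7],[0,0,0],0.25]
    - [[5.3,0,4.9],[0,0,0],0.25]
    - [[5.1,0,5],[0,0,0],0.25]
    - [[5,0,5.2],[0,0,0],0.25]
    - [[4.8,0,5.3],[0,0,0],0.25]
    - [[4.7,0,5.5],[0,0,0],0.25]
    - [[4.5,0,5.6],[0,0,0],0.25]
    - [[2.9,0,3.8],[0,0,0],0.25]
    - [[1.4,0,1.9],[0,0,0],0.25]
    - [[0,0,0],[0,0,0],0.25]
    - [[0,0,0],[0,0,0],0.25]
    - [[0,0,0],[0,0,0],0.25]
    - [[0,0,0],[0,0,0],0.25]

```text
t: 16.6
eef_pos: [0.5715, -0.0746, 0.2619]
ee_rot: [3.141, 0.001, -3.002]
force: [-1.3, 6.4, 0.1]
width: 0.036
```

Run:
```python
from h import *
s=arm.get_state();print({k:np.round(s[k],4) for k in('t','qd','eef_pos','ee_rot','width','force')})
p=s['eef_pos']-[0,0,.003]; d=np.linalg.norm(p[:2]-[.5259,-.0812]); print('theta z',np.arcsin((p[2]-.117)/.24),'x',np.arccos(1-d/.24))
t=grab('scene','s8.png')[:,:,::-1];u=cv2.imread('pics/s7.png')
f=lambda t:cv2.resize(t[90:270,185:315],(390,540),interpolation=cv2.INTER_CUBIC)
cv2.imwrite('pics/c8.png',np.hstack([f(u),f(t)]))
```

```text
{'t': np.float64(16.6), 'qd': array([-0.0008, -0.0003, -0.0011,  0.0003, -0.0002, -0.0001]), 'eef_pos': array([ 0.5715, -0.0746,  0.2619]), 'ee_rot': array([ 3.1411e+00,  5.0000e-04, -3.0024e+00]), 'width': np.float64(0.036), 'force': array([-1.3078,  6.383 ,  0.0901])}
theta z 0.6327095539758479 x 0.6301778227779411
```

View pics/c8.png

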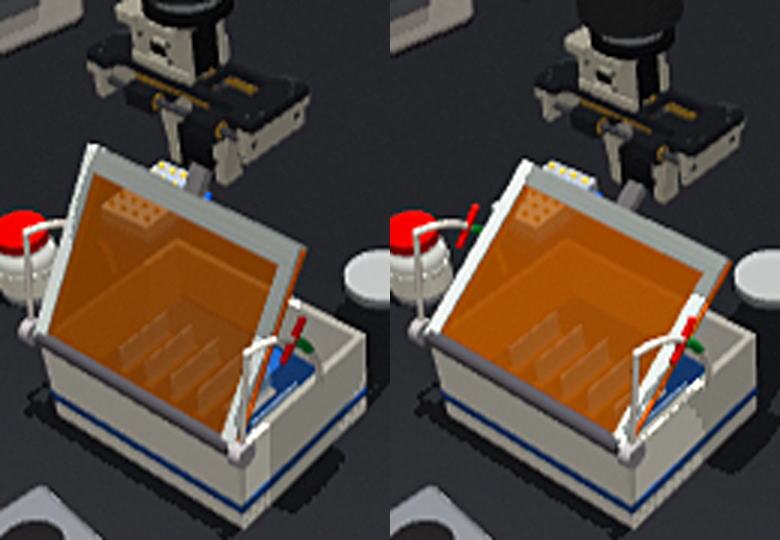

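Left (0.99): the edge line is beyond the red line. Right: it has come back, near the green band, but parallax blurs the reading. I'll check numerically using the hood's front corners, at crop (730,262) and (527,163).

Run:
```python
from h import *
y=np.radians(8.05);cx=np.array([np.cos(y),np.sin(y),0]);cy=np.array([-np.sin(y),np.cos(y),0])
H=np.array([.5259,-.0812,.117])+.24*cx
for n,(a,b) in {'s8 .63':(340,262),'s8 R':(137,163)}.items(): print(n,185+a/3,90+b/3)
for th in (0.,.5,.57,.63,.69,.75):
    o=[]
    for sgn in(1,-1):
        p=H+.2*(-np.cos(th)*cx+np.sin(th)*np.array([0,0,1]))+sgn*.13*cy+.007*(np.sin(th)*cx+np.cos(th)*np.array([0,0,1]))
        o+=[np.round(proj('scene',p),1)]
    print(th,o)
```

```text
s8 .63 298.3333333333333 177.33333333333331
s8 R 230.66666666666666 144.33333333333334
0.0 [array([306. , 198.2]), array([242.6, 165.7])]
0.5 [array([299.9, 179. ]), array([232.9, 146.1])]
0.57 [array([298.1, 177.2]), array([230.7, 144.1])]
0.63 [array([296.5, 175.9]), array([228.6, 142.6])]
0.69 [array([294.7, 174.8]), array([226.4, 141.3])]
0.75 [array([292.7, 173.8]), array([224. , 140.2])]
```

After removing the offset seen with the hood shut (about +1 px), the image gives about 0.62. That agrees with the arm's geometry (0.63), so I'm handing in while still holding.

```bash
python3 -c "
from station import arm
print(arm.job_done()); s=arm.get_state(); print(s['t'],s['eef_pos'],s['width'])"
```

```text
the job is handed in; nothing more can be done
None
the job is handed in; nothing more can be done
```

The job is handed in, with the arm still gripping the hood handle; no verdict was reported.

- **Dimmer:** with the hood shut, I slid the grip of the aluminium track, not the turquoise look-alikes. The first slide stopped about 2.5 mm short, so I regrasped and nudged it. From straight above, the grip's centre is at image row 99.6 and the green tabs at 99.4, so it is level.
- **Hood:** I raised it by the handle to about 0.99 rad, past the balance point at 0.80. I then eased it back and held it still at about 0.63 rad by the arm's position, with 15 N set as the grip.
- **Hood angle checks:** the scene camera first gave about 0.57. Corrected by the roughly 1 px offset seen with the hood shut, it gave about 0.62. The raw and corrected readings are both inside the green band (0.50–0.74). Reading the scale directly in the picture was unclear because of parallax.
- **Loads:** the highest force I saw was a brief 25 N sideways when first gripping the handle, which I then relieved. I saw no contact with the other things on the bench.
- **Time and pictures:** it took about 17 s of the 64 s allowed. I viewed 12 pictures, two over the budget.

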